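# Slide the third hex block under the bridge into its nest

### The job

Load the hardness-test holder: slide the brass hexagonal block along the bench, without lifting it, in at the blue holder's flared mouth, along its lane and under the bridge bar until it nests fully home between the two steel hexagonal blocks, its flat faces touching both. Do not disturb the loupe and the paste tin, and leave the brass block released.

Things in the scene. Friction and masses are not known exactly. Their poses are not given: they have to be found in the camera images.
- holder: Slick blue plastic frame fixed to the bench, no floor: blocks slide on the bench. Origin: on the bench, where the brass block's centre lies when nested. x runs along the lane from the mouth inward, z is up. Lane walls: 20 mm high, 12 mm thick, 43 mm apart inside, from x = -75 to +8 mm, open above except under the bar. Nested, the brass block's rear corner is at x = -23 mm.
- mouth (a point): Centre of the holder's mouth, at x = -98 mm in the holder's frame, 11 mm above the bench; axes as the holder's. From x = -75 mm the lane walls flare outward to about 64 mm apart inside (87 mm over their outsides) at x = -103 mm.
- bar (a point): Centre of the aluminium bridge bar over the lane, 30 mm above the holder's origin; axes as the holder's. The bar spans x = -8 to +8 mm and y = -51 to +51 mm, underside 27 mm and top 33 mm above the bench; screw heads at y = +-42 mm reach 38 mm. About 15 mm of the nested brass block still show in front of it.
- brass_hex_center (a point): Centre (half-way up) of the loose brass-coloured regular hexagonal block: 40 mm across flats, 46.2 mm across corners, 22 mm high, about 0.23 kg, flat on the bench before the mouth. x points to a corner, y is square to two flats. It fits the lane only with a corner foremost and two flats along the walls (x along the holder's x, or 60 degree turns of that).
- steel_hex_l_center (a point): Centre (half-way up) of the left one of two loose steel hexagonal blocks of the same size and axes, standing side by side, flats together, in the 82 mm wide nest behind the bar (back wall at x = +58 mm), corners toward the mouth; left is the holder's +y.
- steel_hex_r_center (a point): Centre (half-way up) of the right steel hexagonal block (the holder's -y), otherwise as the left one.
- loupe_center (a point): Centre of a loose black loupe, 38 mm wide, 37 mm high: a bystander.
- tin_center (a point): Centre of a loose blue paste tin, 55 mm wide, 22 mm high: a bystander.

How it is judged:
By the outcome, as a careful person would: the job done as asked, in the order asked, and still so for the second after the job is handed in, with the robot touching nothing.
It also fails if it takes over 48 s, if anything falls off the work surface, if the arm or the gripper's body presses on something with over 40 N, if the wrist force passes 120 N, or if a joint passes its speed limit or range.

### The arm

A 6-joint arm with a two-finger parallel gripper is mounted at the origin on a cart in front of the work surface, level with it; the furniture and walls round the work are solid. World frame = base frame: x ahead of the robot, y to its left, z up, the work surface at z = 0. Lengths are in m, angles in degrees, forces in N, time in s.
With the tool pointing down it reaches from about 0.4 to 0.825 m from the base axis. Payload 7 kg.
Tool frame: the origin (TCP) lies at the very end of the fingers, on their centre line; the grasp point (between the pads) lies 19 mm behind it; z points along the fingers, y is the line along which they close (so a half turn about z gives the same grasp; the last joint's range is limited). The gripper opens to 88 mm and grips with 3 to 60 N. Pads are 19 mm wide; open, the fingers measure 130 mm over their backs; the gripper's body (78 mm by 193 mm) begins 47 mm behind the grasp point.
Start: joints at [-47.321, 20.546, 0.682, 0, -70.136, -16.507], TCP at [0.298, -0.606, 0.227] pointing down, gripper open.
Joint ranges: [-176.03, 176.03], [-82.01, 121.73], [-58.28, 71.71], [-173.87, 95.51], [-174.79, -0.11], [-173.66, 173.66]. Speed limits (degrees/s): [136.94, 136.94, 172.46, 180, 180, 180].

### API

Orientations are given as [roll, pitch, yaw] about the fixed x, y, z axes, in that order (R = Rz(yaw) Ry(pitch) Rx(roll)).
In Python, from plant import get_state, imaging, r, finder gives the robot as it stands.
- The arm moves only by the shell command python3 -m handwheel 'ROWS' [FORCE]. ROWS is JSON, a list of rows, each a list of 5 numbers: the closure, from 0 (fully open) to 1 (shut), then the shift along the world's x, y, z in cm, then the turn about the world's z in degrees. A call has 1 to 8 rows; each row is the pose to reach, as a shift and turn from the pose commanded when the call began; what a row does not reach only later rows make up. A row lasts 1/8 s, in which the tool goes at most 62.5 mm and 10.7 degrees, less where a joint would pass 70% of its speed; a pose out of reach is approached as far as the arm can. A call with a gripper value outside its range is refused whole. The fingers move at their own pace and stop on an object; FORCE is the grip in N (left out, the last holds). Time passes only in rows, so rows that repeat a pose let the fingers close. It gives the time, the measured TCP pose, the force, the opening and the grip force at its end, in the units of the state.
- get_state(): the state, without advancing time (a new reading comes with each control period).
- imaging.capture(name): name is "side" or "top"; returns (picture, depth): 384x512x3 uint8, red, green, blue; 384x512 float32, m along the optical axis (not along the pixel's ray), 0 where there is no reading.
- imaging.get_calibration(name): a dict with "fx", "fy", "cx", "cy" (pixels), "dist" ([k1, k2, p1, p2, k3] as OpenCV has them; the pictures are not rectified), "rvec" (rotation vector, rad) and "tvec" (3), from world to camera coordinates, as OpenCV has them. Camera axes: x right, y down, z forward; pixel columns grow to the right and rows downward; lengths in m; the calibration is good to about 2 mm. A picture is of the moment at which its call begins. get_calibration takes no time and is no camera call.
- r.close_job(): hands the job in; it is judged then, once.
Trained networks look in the newest picture that a camera, given by its name, has taken for a name from the list of things; names that differ only in an ending like _2 or _b are one class to them, and where a whole thing is asked for, a point or a joint stands for the part that bears it (a point fixed in the world has none). Each returns a list of dicts, best first, with "p" (0 to 1); they miss things now and then, are a little off and sometimes report something else, mostly with a low value. They report only what shows in the picture. A call takes as long as a camera call.
- finder.cut_out(camera, query): "region" (384x512 bool, what is visible of it) and "pixel" ([column, row] in pixels, amid what is visible of it).
The state is a dict: "time_s": time; "joints": joint angles; "qd": joint speeds; "joint_torque": joint torques, N m; "tcp_pos": TCP position; "eef_rot": TCP orientation; "contact_force": force on the tool from outside, world axes, zero at the start; "moment": the same for the moment, N m; "gripper_width": finger opening in m; "gripper_force": force on a finger pad.
Only numpy, scipy, OpenCV 4.12 (cv2) and the standard library are available. Lean on these libraries where they do the work, as an engineer would, in place of code of your own. Each camera call takes 0.05 s, during which the arm holds its last target. There are 200 camera calls.

## Working session

There is one attempt and no reset: what is moved stays moved. The work goes in short steps, Python scripts to look and compute and a shell command to move; the robot and the scene stay as the last step left them, time stands still between calls to the robot, and variables do not carry over. Pictures are saved under pics/ and viewed, at most 10 in all, crops included, and the job is handed in when it is done.

```bash
ls; mkdir -p pics; cat > h.py <<'E'
import numpy as np, cv2
from plant import get_state, imaging, r, finder
def cal(n):
    c=imaging.get_calibration(n); K=np.array([[c['fx'],0,c['cx']],[0,c['fy'],c['cy']],[0,0,1.]])
    return K,np.array(c['dist'],float),cv2.Rodrigues(np.array(c['rvec'],float))[0],np.array(c['tvec'],float).ravel()
def pts(n,depth,mask):
    K,d,R,t=cal(n); v,u=np.nonzero(mask&(depth>0)); z=depth[v,u]
    p=cv2.undistortPoints(np.stack([u,v],1).astype(float)[:,None],K,d)[:,0]
    return (np.c_[p*z[:,None],z]-t)@R
def onplane(n,px,h):
    K,d,R,t=cal(n); p=cv2.undistortPoints(np.array(px,float).reshape(-1,1,2),K,d)[:,0]
    ray=np.c_[p,np.ones(len(p))]@R; o=-R.T@t
    return o+ray*((h-o[2])/ray[:,2])[:,None]
def proj(n,P):
    K,d,R,t=cal(n); return cv2.projectPoints(np.array(P,float).reshape(-1,1,3),R,t,K,d)[0][:,0]
E
python3 - <<'E'
from h import *
ims=[]
for n in ['top','side']:
    im,d=imaging.capture(n); np.save(n+'_d.npy',d); cv2.imwrite(n+'.png',im[...,::-1]); ims.append(im)
    K,dd,R,t=cal(n); print(n,K[0,0],-R.T@t)
    cv2.imwrite(f'pics/{n}0.png',im[...,::-1])
    for q in ['holder','brass_hex_center','steel_hex_l_center','loupe_center','tin_center','bar']:
        for o in finder.cut_out(n,q)[:2]:
            P=pts(n,d,o['region']); print(n,q,round(o['p'],2),o['pixel'],o['region'].sum(),np.median(P,0).round(4),np.percentile(P,[2,98],axis=0).round(3).tolist() if len(P) else '')
            np.save(f'm_{n}_{q}.npy',o['region']) if o['p']>.5 else 0
print(get_state())
E
```

```text
pics
top 396.8919156474196 [0.42163317 0.02939368 0.90151475]
top holder 0.71 [166.9, 193.1] 1344 [0.59   0.2233 0.0212] [[0.498, 0.166, 0.003], [0.662, 0.272, 0.037]]
top brass_hex_center 0.81 [182.2, 257.2] 326 [0.4433 0.1854 0.0229] [[0.424, 0.167, 0.002], [0.463, 0.206, 0.026]]
top steel_hex_l_center 0.56 [157.4, 180.6] 350 [0.6213 0.2457 0.0223] [[0.603, 0.224, 0.002], [0.646, 0.27, 0.026]]
top loupe_center 0.73 [346.9, 151.7] 240 [ 0.6805 -0.1879  0.0202] [[0.658, -0.201, -0.001], [0.693, -0.166, 0.039]]
top loupe_center 0.69 [184.5, 256.2] 316 [0.4434 0.1863 0.023 ] [[0.424, 0.167, 0.009], [0.463, 0.206, 0.026]]
top tin_center 0.8 [320.3, 196.8] 462 [ 0.579  -0.1212  0.0228] [[0.554, -0.146, 0.016], [0.604, -0.097, 0.026]]
side 494.6049654986202 [ 0.27343718 -0.96669653  0.44872236]
side holder 0.64 [235.6, 168.7] 340 [0.5917 0.2321 0.0204] [[0.355, -0.655, 0.001], [0.665, 0.301, 0.334]]
side loupe_center 0.83 [330.8, 232.1] 378 [ 0.6714 -0.1937  0.0265] [[0.656, -0.203, 0.002], [0.691, -0.166, 0.037]]
side tin_center 0.66 [276.8, 233.0] 474 [ 0.5765 -0.1391  0.0207] [[0.554, -0.151, 0.002], [0.603, -0.105, 0.023]]
side bar 0.75 [237.6, 168.7] 375 [0.6002 0.2353 0.0201] [[0.561, 0.173, -0.0], [0.675, 0.364, 0.037]]
{'time_s': 0.7, 'joints': array([-4.73208186e+01,  2.05429445e+01,  6.82281445e-01, -5.38351149e-04,
       -7.01377366e+01, -1.65069418e+01]), 'qd': array([ 0.0307276 ,  0.04291674,  0.13451661, -0.06047153,  0.02428074,
        0.01951514]), 'joint_torque': array([-9.75872899e-04, -5.82165313e+01,  2.93248576e+01,  7.00131342e+00,
        1.25161879e-02, -6.20435185e-05]), 'tcp_pos': array([ 0.29769191, -0.60577167,  0.22660058]), 'eef_rot': array([-1.79998609e+02,  9.40187595e-04, -1.53827943e+02]), 'contact_force': array([-0.65382222, -0.47771031,  0.63277211]), 'moment': array([ 0.00866562,  0.00283135, -0.02849624]), 'gripper_force': 0.0, 'gripper_width': 0.08764705637676404}
```

View pics/top0.png

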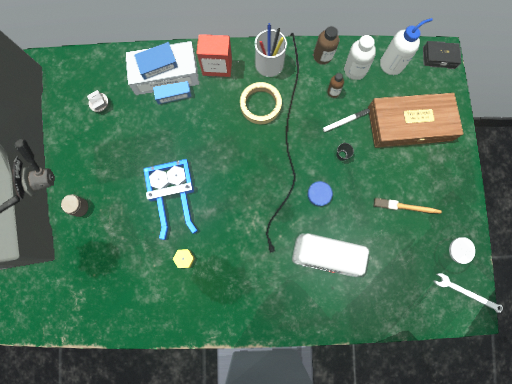

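View pics/side0.png

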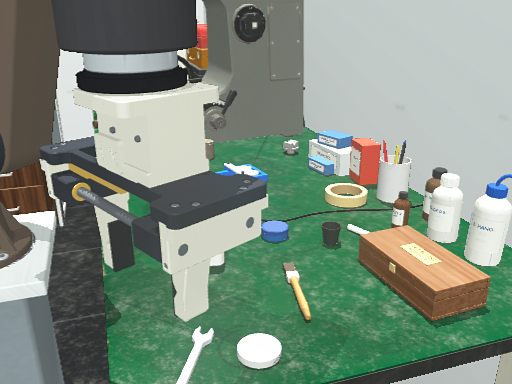

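The top view shows the holder at about (168,195) with its mouth at (178,232), the brass block at (183,258), the tin at (320,194) and the loupe at (346,152). The side view is mostly blocked by the gripper. Next I'll measure the holder and brass block from a rectified, enlarged top view.

```bash
python3 - <<'E'
from h import *
im=cv2.imread('top.png'); 
# rectified bench plane z=.021: out image, 0.4mm/px ; up=+x, left=+y
x0,x1,y0,y1=.40,.69,.13,.33; s=2000
H,W=int((x1-x0)*s),int((y1-y0)*s)
vv,uu=np.mgrid[:H,:W]; X=x1-vv/s; Y=y1-uu/s
p=proj('top',np.stack([X,Y,np.full_like(X,.021)],-1).reshape(-1,3)).reshape(H,W,2).astype(np.float32)
o=cv2.remap(im,p[...,0],p[...,1],cv2.INTER_CUBIC)
for k in range(0,W,40): cv2.putText(o,f'{(y1-k/s)*1000:.0f}',(k,10),0,.35,(255,255,255))
for k in range(0,H,40): cv2.putText(o,f'{(x1-k/s)*1000:.0f}',(0,k),0,.35,(255,255,255))
cv2.imwrite('pics/rect.png',o)
# brass: colour mask
hsv=cv2.cvtColor(im,cv2.COLOR_BGR2HSV); m=cv2.inRange(hsv,(20,80,100),(35,255,255)); m[:240]=0;m[275:]=0;m[:,:165]=0;m[:,200:]=0
v,u=np.nonzero(m); P=onplane('top',np.c_[u,v],.022); 
d=np.load('top_d.npy'); Q=pts('top',d,m>0); Q=Q[Q[:,2]>.018]
print(len(P),P.mean(0),(P.min(0)+P.max(0))/2,len(Q),Q.mean(0))
from scipy.spatial import ConvexHull
for a in range(0,180,10):
    w=P[:,:2]@[np.cos(np.radians(a)),np.sin(np.radians(a))]; print(a,round(np.ptp(w)*1000,1),end='; ')
E
```

```text
63 [0.44328737 0.18171382 0.022     ] [0.44354045 0.18555425 0.022     ] 45 [0.44409225 0.18696324 0.02288213]
0 39.5; 10 41.7; 20 44.5; 30 45.9; 40 45.9; 50 44.9; 60 42.8; 70 44.8; 80 46.4; 90 46.6; 100 46.1; 110 44.2; 120 41.8; 130 42.8; 140 43.7; 150 43.9; 160 43.4; 170 41.8;
```

View pics/rect.png

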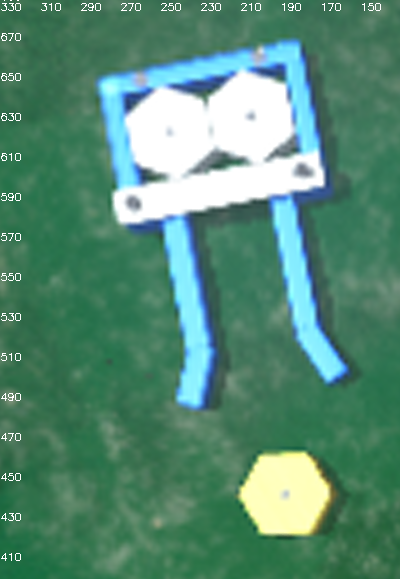

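In the rectified view (x = 690−row/2, y = 330−col/2 mm):
- **Brass block:** (285,493), so about (0.4435, 0.1875), with its corners pointing along ±y.
- **Holder:** screws at (133,203) and (304,170). The wall tips and steel centres agree with them, giving an origin near (0.594, 0.217) and yaw near 11°.

The plan is to grip the block, turn it −21° and drag it in front of the mouth. Then I'll push it into the lane with a V of the two fingers and finish with the closed fingers.

```bash
python3 -m handwheel '[[0,16,40,0,6],[0,16,40,0,6],[0,16,40,0,6],[0,16,40,0,6],[0,16,40,0,6],[0,16,40,0,6],[0,16,40,0,6],[0,16,40,0,6]]' 20
python3 -m handwheel '[[0,-1.4,39.3,-10,0],[0,-1.4,39.3,-10,0],[0,-1.4,39.3,-10,0],[0,-1.4,39.3,-10,0],[0,-1.4,39.3,-10,0],[0,-1.4,39.3,-10,0],[0,-1.4,39.3,-10,0],[0,-1.4,39.3,-10,0]]'
```

```text
time_s: 1.7
tcp_pos: [0.4591, -0.2028, 0.227]
eef_rot: [-180.0, 0.1, -147.5]
contact_force: [-0.4, -0.1, -0.3]
gripper_width: 0.0878
gripper_force: 0.0
time_s: 2.7
tcp_pos: [0.4437, 0.1884, 0.1259]
eef_rot: [-180.0, -0.1, -147.7]
contact_force: [-0.6, -2.0, 0.1]
gripper_width: 0.0879
gripper_force: 0.0
```

```bash
python3 -m handwheel '[[0,0,0,-5,0],[0,0,0,-9,0],[0,0,0,-11,0],[0,0,0,-12,0],[0,0,0,-12,0],[0.5,0,0,-12,0],[0.7,0,0,-12,0],[0.7,0,0,-12,0]]' 15
python3 -m handwheel '[[0.8,0,0,0,0],[0.8,0,0,0,0],[0.8,0,0,0,0],[0.8,0,0,0,0]]' 15
```

```text
time_s: 3.7
tcp_pos: [0.4439, 0.1875, 0.0071]
eef_rot: [180.0, 0.1, -147.8]
contact_force: [0.8, 0.1, -0.8]
gripper_width: 0.0629
gripper_force: 0.0
time_s: 4.2
tcp_pos: [0.4437, 0.1873, 0.0066]
eef_rot: [180.0, -0.0, -147.8]
contact_force: [-1.0, 0.5, 0.9]
gripper_width: 0.0396
gripper_force: 15.0
```

```bash
python3 -m handwheel '[[0.8,0.9,0.2,0,-5],[0.8,1.8,0.4,0,-10],[0.8,2.7,0.6,0,-15],[0.8,3.6,0.8,0,-21.2],[0.8,3.6,0.8,0,-21.2],[0.8,3.6,0.8,0,-21.2]]'
python3 -m handwheel '[[0,0,0,0,0],[0,0,0,0,0],[0,0,0,0,0],[0,0,0,4,0],[0,-6,-1.2,10,0],[0,-6,-1.2,10,0],[0,-6,-1.2,10,0]]'
python3 - <<'E'
from h import *
im,d=imaging.capture('top'); im=im[...,::-1]; np.save('d1.npy',d); cv2.imwrite('top1.png',im)
x0,x1,y0,y1=.43,.65,.13,.31; s=2600
H,W=int((x1-x0)*s),int((y1-y0)*s)
vv,uu=np.mgrid[:H,:W]; X=x1-vv/s; Y=y1-uu/s
p=proj('top',np.stack([X,Y,np.full_like(X,.021)],-1).reshape(-1,3)).reshape(H,W,2).astype(np.float32)
o=cv2.remap(im,p[...,0],p[...,1],cv2.INTER_CUBIC)
a=np.radians(11);Rm=np.array([[np.cos(a),-np.sin(a)],[np.sin(a),np.cos(a)]]);O=np.array([.5937,.217])
def L(q,c):
    w=np.array(q)/1000@Rm.T+O; pp=np.c_[(y1-w[:,1])*s,(x1-w[:,0])*s]; cv2.polylines(o,[pp.astype(int)],False,c,1)
for sg in(1,-1): L([(8,21.5*sg),(-75,21.5*sg),(-103,32*sg)],(0,0,255))
L([(-160,0),(60,0)],(0,255,255))
hx=np.array([(23.1*np.cos(k*np.pi/3),23.1*np.sin(k*np.pi/3)) for k in range(7)]); L(hx+[-116,0],(255,0,255))
L(hx+[34.6,20],(255,0,255));L(hx+[34.6,-20],(255,0,255))
cv2.imwrite('pics/rect1.png',o); print(get_state()['time_s'])
E
```

```text
time_s: 4.95
tcp_pos: [0.48, 0.1954, 0.0066]
eef_rot: [180.0, 0.0, -168.9]
contact_force: [2.3, -0.8, 0.3]
gripper_width: 0.0399
gripper_force: 15.0
time_s: 5.82
tcp_pos: [0.4195, 0.1837, 0.1081]
eef_rot: [179.9, 0.2, -169.0]
contact_force: [0.8, 1.0, -0.3]
gripper_width: 0.0875
gripper_force: 0.0
5.875
```

View pics/rect1.png

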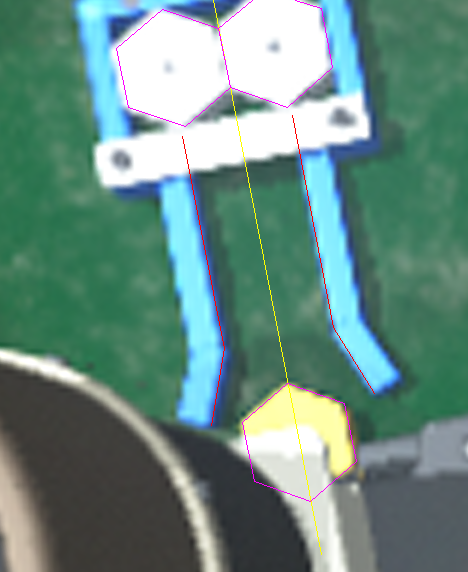

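The overlay matches: the holder lines lie on the walls and steels, and the brass sits at the predicted pose with its front corner at (288,382), on the axis. Next is the V push.

```bash
python3 -m handwheel '[[0.84,0,0,-5,0],[0.84,0,0,-9,0],[0.84,0,0,-10,0],[0.84,0,0,-10,0],[0.84,1.2,0.23,-10,0],[0.84,2.4,0.47,-10,0],[0.84,2.4,0.47,-10,0]]'
```

```text
time_s: 6.75
tcp_pos: [0.4454, 0.1888, 0.0073]
eef_rot: [179.9, 0.1, -169.1]
contact_force: [-0.6, 0.1, 0.3]
gripper_width: 0.0234
gripper_force: 0.0
```

```bash
python3 -m handwheel '[[0.84,0,0,0,0],[0.84,0,0,0,0]]'
python3 -m handwheel '[[0.84,0.6,0.12,0,0],[0.84,1.2,0.23,0,0],[0.84,1.8,0.35,0,0],[0.84,2.4,0.47,0,0],[0.84,3.0,0.58,0,0],[0.84,3.6,0.7,0,0],[0.84,4.2,0.82,0,0],[0.84,4.2,0.82,0,0]]'
```

```text
time_s: 7.0
tcp_pos: [0.4435, 0.1877, 0.0067]
eef_rot: [180.0, -0.0, -169.0]
contact_force: [0.3, -1.0, 0.1]
gripper_width: 0.0143
gripper_force: 0.0
time_s: 8.0
tcp_pos: [0.4865, 0.1964, 0.0065]
eef_rot: [180.0, 0.0, -169.0]
contact_force: [-0.2, 0.3, 0.8]
gripper_width: 0.0137
gripper_force: 0.0
```

```bash
python3 -c "
from plant import get_state; print(get_state()['joints'])"
python3 -m handwheel '[[0.84,-2.5,-0.49,0,0],[1,-5,-0.98,3,0],[1,-5,-0.98,3,0],[1,-5,-0.98,3,0]]'
```

```text
[ 4.34401310e+01  2.10697870e+01 -3.30539171e+01  1.93413361e-02
 -3.58345894e+01 -1.22488788e+02]
time_s: 8.5
tcp_pos: [0.4362, 0.1868, 0.0368]
eef_rot: [180.0, 0.1, -169.0]
contact_force: [0.7, 0.2, -0.5]
gripper_width: 0.0003
gripper_force: 0.0
```

```bash
python3 -m handwheel '[[1,0,0,0,10],[1,0,0,0,20],[1,0,0,0,30],[1,0,0,0,40],[1,0,0,0,50],[1,0,0,0,60],[1,0,0,0,70],[1,0,0,0,80]]'
python3 -m handwheel '[[1,-1,-0.2,0,10],[1,-1,-0.2,3,10],[1,-1,-0.2,3,10]]'
cat > look.py <<'E'
from h import *
import sys
c=float(sys.argv[2])
im,d=imaging.capture('top'); im=im[...,::-1]
x0,x1,y0,y1=.43,.65,.13,.31; s=2600
H,W=int((x1-x0)*s),int((y1-y0)*s)
vv,uu=np.mgrid[:H,:W]; X=x1-vv/s; Y=y1-uu/s
p=proj('top',np.stack([X,Y,np.full_like(X,.021)],-1).reshape(-1,3)).reshape(H,W,2).astype(np.float32)
o=cv2.remap(im,p[...,0],p[...,1],cv2.INTER_CUBIC)
a=np.radians(11);Rm=np.array([[np.cos(a),-np.sin(a)],[np.sin(a),np.cos(a)]]);O=np.array([.5937,.217])
def L(q,c):
    w=np.array(q)/1000@Rm.T+O; pp=np.c_[(y1-w[:,1])*s,(x1-w[:,0])*s]; cv2.polylines(o,[pp.astype(int)],False,c,1)
hx=np.array([(23.1*np.cos(k*np.pi/3),23.1*np.sin(k*np.pi/3)) for k in range(7)]); L(hx+[c,0],(255,0,255))
L(hx+[34.6,20],(255,0,255));L(hx+[34.6,-20],(255,0,255))
cv2.imwrite('pics/'+sys.argv[1],o); print(get_state()['time_s'])
E
python3 look.py r2.png -78.5
```

```text
time_s: 9.5
tcp_pos: [0.436, 0.1862, 0.0357]
eef_rot: [180.0, -0.0, -88.7]
contact_force: [-0.2, -0.3, 0.0]
gripper_width: 0.0007
gripper_force: 0.0
time_s: 9.88
tcp_pos: [0.4271, 0.1854, 0.0676]
eef_rot: [-179.9, 0.1, -79.0]
contact_force: [0.0, -0.5, 0.3]
gripper_width: 0.0002
gripper_force: 0.0
9.925
```

View pics/r2.png

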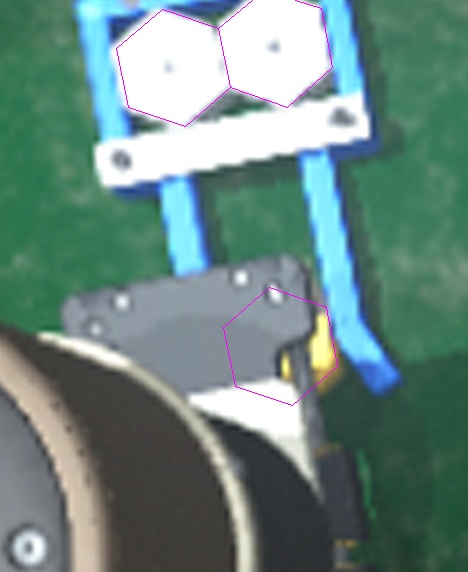

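The brass's right edge shows at (325,340), on the overlay for c ≈ −78.5, so it entered the lane as planned. I'll descend behind it and push with the closed fingers.

```bash
python3 -m handwheel '[[1,0,-0.08,-4,0],[1,0,-0.08,-6,0],[1,0,-0.08,-6,0],[1,2,0.31,-6,0],[1,3,0.5,-6,0],[1,4,0.7,-6,0],[1,4.3,0.75,-6,0],[1,4.3,0.75,-6,0]]'
python3 -m handwheel '[[1,0.6,0.12,0,0],[1,1.2,0.23,0,0],[1,1.8,0.35,0,0],[1,2.4,0.47,0,0],[1,3.0,0.58,0,0],[1,3.6,0.7,0,0],[1,4.2,0.82,0,0],[1,4.2,0.82,0,0]]'
```

```text
time_s: 10.92
tcp_pos: [0.4686, 0.1917, 0.0066]
eef_rot: [180.0, -0.0, -79.0]
contact_force: [0.5, -0.1, 0.7]
gripper_width: 0.0005
gripper_force: 0.0
time_s: 11.92
tcp_pos: [0.5115, 0.2003, 0.0066]
eef_rot: [-180.0, 0.0, -79.0]
contact_force: [0.4, 0.4, -0.9]
gripper_width: 0.0004
gripper_force: 0.0
```

```bash
python3 -m handwheel '[[1,0.6,0.13,0,0],[1,1.2,0.25,0,0],[1,1.8,0.37,0,0],[1,2.4,0.49,0,0],[1,3.0,0.61,0,0],[1,3.3,0.67,0,0],[1,3.3,0.67,0,0]]'
python3 -m handwheel '[[1,0.2,0.04,0,0],[1,0.3,0.06,0,0],[1,0.3,0.06,0,0]]'
python3 look.py r3.png 0
```

```text
time_s: 12.8
tcp_pos: [0.5441, 0.2069, 0.0066]
eef_rot: [-180.0, 0.0, -79.0]
contact_force: [-0.1, -0.4, 0.7]
gripper_width: 0.0003
gripper_force: 0.0
time_s: 13.18
tcp_pos: [0.5467, 0.2073, 0.0066]
eef_rot: [180.0, -0.0, -79.0]
contact_force: [-1.1, -0.8, 0.7]
gripper_width: 0.0005
gripper_force: 0.4
13.225
```

View pics/r3.png

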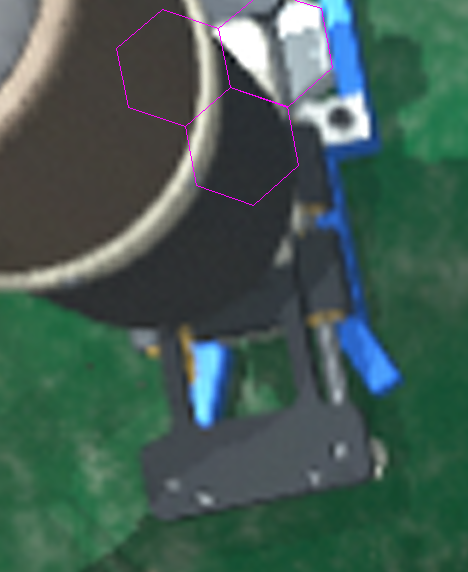

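The arm hides the brass here, but the force is still low, so it isn't home yet. I'll keep pushing in small steps until the force rises.

```bash
python3 -m handwheel '[[1,0.1,0.02,0,0],[1,0.2,0.04,0,0],[1,0.2,0.04,0,0]]'
python3 -m handwheel '[[1,0.1,0.02,0,0],[1,0.2,0.04,0,0],[1,0.2,0.04,0,0]]'
```

```text
time_s: 13.6
tcp_pos: [0.5488, 0.2078, 0.0066]
eef_rot: [-180.0, 0.0, -79.0]
contact_force: [-0.2, 0.2, 0.3]
gripper_width: 0.0005
gripper_force: 0.4
time_s: 13.98
tcp_pos: [0.5509, 0.2082, 0.0066]
eef_rot: [-180.0, 0.0, -79.0]
contact_force: [0.0, -0.6, 0.5]
gripper_width: 0.0007
gripper_force: 0.4
```

```bash
python3 -m handwheel '[[1,0.1,0.02,0,0],[1,0.15,0.03,0,0],[1,0.15,0.03,0,0]]'
python3 -m handwheel '[[1,0.1,0.02,0,0],[1,0.15,0.03,0,0],[1,0.15,0.03,0,0]]'
python3 -m handwheel '[[1,0.1,0.02,0,0],[1,0.15,0.03,0,0],[1,0.15,0.03,0,0]]'
```

```text
time_s: 14.35
tcp_pos: [0.5523, 0.2084, 0.0066]
eef_rot: [-180.0, -0.0, -79.0]
contact_force: [-0.2, -0.2, 0.8]
gripper_width: 0.0006
gripper_force: 0.5
time_s: 14.72
tcp_pos: [0.5537, 0.2087, 0.0065]
eef_rot: [180.0, -0.0, -79.0]
contact_force: [-0.9, -0.3, -0.3]
gripper_width: 0.0007
gripper_force: 0.8
time_s: 15.1
tcp_pos: [0.5548, 0.2087, 0.0065]
eef_rot: [180.0, -0.0, -79.0]
contact_force: [-4.4, -0.4, 1.9]
gripper_width: 0.0005
gripper_force: 2.1
```

```bash
python3 -m handwheel '[[1,0.1,0.02,0,0],[1,0.1,0.02,0,0]]'
python3 -m handwheel '[[1,0.1,0.02,0,0],[1,0.1,0.02,0,0]]'
```

```text
time_s: 15.35
tcp_pos: [0.5555, 0.2088, 0.0064]
eef_rot: [179.9, -0.0, -79.0]
contact_force: [-5.3, -1.8, 3.7]
gripper_width: 0.0005
gripper_force: 3.0
time_s: 15.6
tcp_pos: [0.5557, 0.2088, 0.0064]
eef_rot: [179.8, -0.0, -79.1]
contact_force: [-9.8, -0.6, 6.8]
gripper_width: 0.0003
gripper_force: 4.7
```

```bash
python3 -m handwheel '[[1,0.15,0.03,0,0],[1,0.15,0.03,0,0],[1,0.15,0.03,0,0]]'
python3 -m handwheel '[[1,-3,-0.58,0,0],[1,-6,-1.17,0,0],[1,-6,-1.17,5,0],[1,-10,-6,12,0],[1,-10,-16,16,0],[1,-10,-20,16,0],[1,-10,-20,16,0],[1,-10,-20,16,0]]'
python3 look.py r4.png 0
```

```text
time_s: 15.98
tcp_pos: [0.5559, 0.2087, 0.0063]
eef_rot: [179.7, -0.1, -79.1]
contact_force: [-14.4, 0.3, 9.6]
gripper_width: 0.0002
gripper_force: 7.0
time_s: 16.98
tcp_pos: [0.46, 0.0081, 0.1684]
eef_rot: [-179.7, 0.0, -79.2]
contact_force: [0.3, 0.8, -0.4]
gripper_width: 0.0007
gripper_force: 0.0
17.025
```

View pics/r4.png

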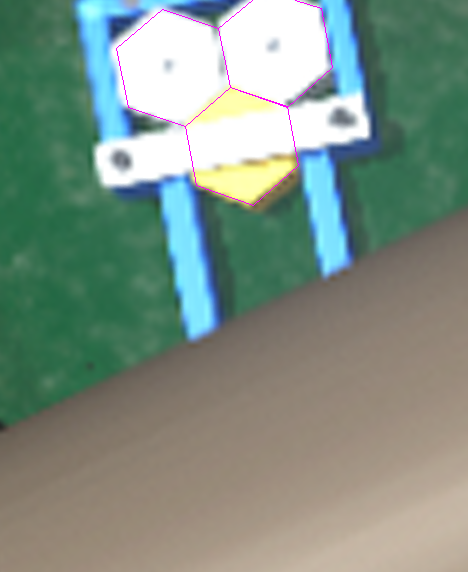

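The brass's rear corner is at (252,205), exactly on the nested outline. Its front faces lie against both steels, it sits under the bar, and the arm is clear. Handing in.

```bash
python3 -c "
from plant import r; print(r.close_job())"
```

```text
the job is handed in; nothing more can be done
None
```

The brass block is nested home against both steel blocks in the last top-camera view (about 2 mm per pixel) and is released; the arm never went near the loupe or tin, and the job was handed in at about 17 s.

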